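# Fastener rack: shut the yellow tray, draw out the red one

## Robot

A 7-joint arm with a two-finger parallel gripper is mounted at the origin on the work surface. World frame = base frame: x ahead of the robot, y to its left, z up, the work surface at z = 0. Lengths are in m, angles in rad, forces in N, time in s.
With the tool pointing down it reaches from about 0.425 to 0.925 m from the base axis. Payload 6.8 kg.
Tool frame: the origin (TCP) lies on the centre line of the jaws, within the pads' length; the fingertips stand 14 mm ahead of it and the grasp point (between the pads) lies 5 mm behind it (r.tips_ahead is the distance from the TCP to the fingertips, in m); z points along the fingers, y is the line along which they close (so a half turn about z gives the same grasp; the last joint's range is limited). The gripper opens to 85 mm and grips with 20 to 120 N. Pads are 22 mm wide; open, the fingers measure 114 mm over their backs; the gripper's body (76 mm by 85 mm) begins 54 mm behind the grasp point. The pads swing forward as they close: fully open they stand 13 mm farther back than shut.
Start: joints at [1.154, 0.477, 0.022, 1.555, -0.011, 1.109, -0.083], TCP at [0.205, -0.643, 0.245] pointing down, gripper open.
Joint ranges: [-2.96, 2.96], [-0.34, 2.1], [-1.41, 1.46], [0.24, 2.44], [-1.37, 4.51], [0.17, 1.92], [-2.96, 2.96]. Speed limits (rad/s): [2.39, 2.39, 3.14, 3.14, 3.14, 3.14, 3.14].

## Interface

Orientations are given as a rotation vector (axis times angle).
In Python, from bench import r, eyes gives the robot as it stands.
- The arm moves only by the tool step_arm, never from a script. Its argument "rows" is a list of rows, each a list of 6 numbers: the shift along the world's x, y, z in units of 60 cm (1.0 is 60 cm), then the turn, a rotation vector about the world's x, y, z in units of pi rad (1.0 is pi rad). In form: [[x, y, z, rx, ry, rz], ...]. A call has 1 to 5 rows; each row is the pose to reach, as a shift and turn from the pose commanded when the call began, turning the shorter way round; what a row does not reach only later rows make up. A row lasts 1/12 s, in which the tool goes at most 41.7 mm and 7.16 degrees, less where a joint would pass 70% of its speed; a pose out of reach is approached as far as the arm can. A call with a number of a shift or a turn outside -1 to 1 is refused whole. A call with a gripper value outside its range is refused whole. "jaw" is the closure, from 0 (fully open) to 1 (shut), set as the call begins (left out, the last holds). The fingers move at their own pace and stop on an object; "squeeze" is the grip in N (left out, the last holds). Time passes only in rows, so rows that repeat a pose let the fingers close. It gives the time, the measured TCP pose, the force, the opening and the grip force at its end, in the units of the state.
- r.get_obs(): the state, without advancing time (a new reading comes with each control period).
- eyes.grab_frame(name): name is "scene" or "top" or "wrist"; returns the picture (480x640x3 uint8, red, green, blue); there is no depth.
- eyes.camera_info(name): a dict with "mtx" (3x3 intrinsics, pixels), "extrinsics" (4x4, takes a point from camera to world coordinates); the wrist camera has in their place "tool_from_camera" (4x4, takes a point from camera to tool coordinates, whose origin is the TCP and whose axes are the flange's). Camera axes: x right, y down, z forward; pixel columns grow to the right and rows downward; lengths in m; the calibration is good to about 2 mm. A picture is of the moment at which its call begins: read the wrist's pose just before it. camera_info takes no time and is no camera call.
- r.hand_in(): hands the job in; it is judged then, once.
The state is a dict: "clock": time; "joints": joint angles; "qvel": joint speeds; "tau": joint torques, N m; "tcp_pos": TCP position; "orientation": TCP orientation; "contact_force": force on the tool from outside, world axes, zero at the start; "moment": the same for the moment, N m; "grip_width": finger opening in m; "gripper_force": force on a finger pad.
Only numpy, scipy, OpenCV 4.12 (cv2) and the standard library are available. Lean on these libraries where they do the work, as an engineer would, in place of code of your own. Each camera call takes 0.05 s, during which the arm holds its last target. There are 200 camera calls.

## Task

On the shop counter the yellow tray of the fastener rack has been left part way out: push it gently fully home first. Then hook a fingertip behind the front lip of the red tray and draw it out all the way to its stop, leaving it there and moving clear. Do it by pushing and hooking with the fingers only; do not pinch or lift anything, and leave the black tray and the things standing around alone.

Things in the scene. Friction and masses are not known exactly. Their poses are not given: they have to be found in the camera images.
- yellow_tray (a joint): how far (m) the yellow tray stands out of its bay towards the robot: 0 fully home, 0.11 at the outer stop. About 2 N of friction plus 8 N per m/s, tray about 0.45 kg (varies); it stays where it is left; hard stop at both ends. It starts 0.045 to 0.08 out.
- red_tray (a joint): how far (m) the red tray stands out of its bay towards the robot: 0 fully home, 0.11 at the outer stop. About 2 N of friction plus 8 N per m/s, tray about 0.45 kg (varies); it stays where it is left; hard stop at both ends. It starts 0 to 0.02 out. Behind the lip is an empty pocket open on top, 5 to 66 mm behind the lip's centre line, 94 mm wide; side walls 56 mm, rear partition 48 mm, floor 14 mm above the counter. Same on all trays.
- black_tray (a joint): how far (m) the black tray stands out of its bay towards the robot: 0 fully home, 0.11 at the outer stop. About 2 N of friction plus 8 N per m/s, tray about 0.45 kg (varies); it stays where it is left; hard stop at both ends. It starts home and is to be left so.
- yellow_lip (a point): middle of the top of the yellow tray's lip, 64 mm above the counter; moves with the tray. Axes: x level, into the rack (pulling out moves this point along -x), y along the lip, z up. The lip is a round bead 10 mm thick on the 5 mm front wall, along the tray's whole 100 mm. Tray fully home: lip 60 mm in front of the bay.
- red_lip (a point): middle of the top of the red tray's lip, 64 mm above the counter; moves with the tray. Axes: x level, into the rack (pulling out moves this point along -x), y along the lip, z up. The lip is a round bead 10 mm thick on the 5 mm front wall, along the tray's whole 100 mm. Tray fully home: lip 60 mm in front of the bay.
- black_lip (a point): middle of the top of the black tray's lip, 64 mm above the counter; moves with the tray. Axes: x level, into the rack (pulling out moves this point along -x), y along the lip, z up. The lip is a round bead 10 mm thick on the 5 mm front wall, along the tray's whole 100 mm. Tray fully home: lip 60 mm in front of the bay.
- yellow_bay: fixed dark steel housing that carries the yellow tray, 170 deep x 114 wide, top 74 mm above the counter; origin at the centre of its underside, 6 mm above the counter; x into the rack, y across, z up. Three bays stand side by side, 118 mm apart, in any order, on one base plate 180 x 370 x 6 mm, facing the robot.
- red_bay: fixed dark steel housing that carries the red tray, 170 deep x 114 wide, top 74 mm above the counter; origin at the centre of its underside, 6 mm above the counter; x into the rack, y across, z up. Three bays stand side by side, 118 mm apart, in any order, on one base plate 180 x 370 x 6 mm, facing the robot.
- black_bay: fixed dark steel housing that carries the black tray, 170 deep x 114 wide, top 74 mm above the counter; origin at the centre of its underside, 6 mm above the counter; x into the rack, y across, z up. Three bays stand side by side, 118 mm apart, in any order, on one base plate 180 x 370 x 6 mm, facing the robot.
- spray_can: loose upright can, blue with white cap, 52 mm diameter, 150 mm tall, beside the rack; origin at the centre of its underside, z up its axis. Leave alone.
- jar: loose upright jar with orange lid, 56 mm diameter, 70 mm tall, beside the rack; origin at the centre of its underside, z up its axis. Leave alone.
- tape_measure: loose yellow tape measure case standing on top of the rack, 30 x 62 x 60 mm (x, y, z); origin at the centre of its underside, 74 mm above the counter. Leave alone.

How it is judged:
By the outcome, as a careful person would: the job done as asked, in the order asked, and still so for the second after the job is handed in, with the robot touching nothing.
It also fails if it takes over 45 s, if anything falls off the work surface, if the arm or the gripper's body presses on something with over 40 N, if the wrist force passes 120 N, or if a joint passes its speed limit or range.

## Working session

There is one attempt and no reset: what is moved stays moved. The work goes in short steps, Python scripts to look and compute and a tool call to move; the robot and the scene stay as the last step left them, time stands still between calls to the robot, and variables do not carry over. Pictures are saved under pics/ and viewed, at most 10 in all, crops included, and the job is handed in when it is done.

Besides the shell and the picture viewer there is one more tool, called after "Request:" by a JSON object that holds its "method" and its "body", one argument or row to a line. step_arm: Moves the arm, as the interface text tells. Shifts and turns lie within -1 to 1; 1 stands for 60 cm of shift or pi rad of turn. Its arguments: {"type":"object","properties":{"rows":{"type":"array"},"jaw":{"type":"number"},"squeeze":{"type":"number"}},"required":["rows"]}

```bash
mkdir -p pics; python3 - <<'E'
from bench import r, eyes
import cv2
for n in ("top","scene"):
    cv2.imwrite(f"pics/{n}0.png",eyes.grab_frame(n)[:,:,::-1])
    i=eyes.camera_info(n);print(n,i)
o=r.get_obs();print(o['clock'],o['tcp_pos'],o['orientation'],o['grip_width'],r.tips_ahead)
E
```

```text
top {'mtx': array([[557.35742217,   0.        , 330.67095906],
       [  0.        , 557.35742217, 235.24425425],
       [  0.        ,   0.        ,   1.        ]]), 'extrinsics': array([[-2.32162130e-02, -9.88863066e-01,  1.47006273e-01,
         5.34704921e-01],
       [-9.99723967e-01,  2.34939576e-02,  1.53071461e-04,
         1.63310949e-02],
       [-3.60512585e-03, -1.46962140e-01, -9.89135548e-01,
         1.10599542e+00],
       [ 0.00000000e+00,  0.00000000e+00,  0.00000000e+00,
         1.00000000e+00]])}
scene {'mtx': array([[481.86488762,   0.        , 313.4508999 ],
       [  0.        , 481.86488762, 232.88070368],
       [  0.        ,   0.        ,   1.        ]]), 'extrinsics': array([[ 0.15805968,  0.59980494, -0.78437948,  1.37044438],
       [ 0.98717285, -0.11409917,  0.11167424, -0.11686991],
       [-0.02251428, -0.79196933, -0.61014563,  0.61678999],
       [ 0.        ,  0.        ,  0.        ,  1.        ]])}
0.1 [ 0.20495775 -0.6425992   0.24440033] [-3.10260310e+00 -4.82907722e-01  6.28636779e-04] 0.08538484773908869 0.014
```

View pics/top0.png

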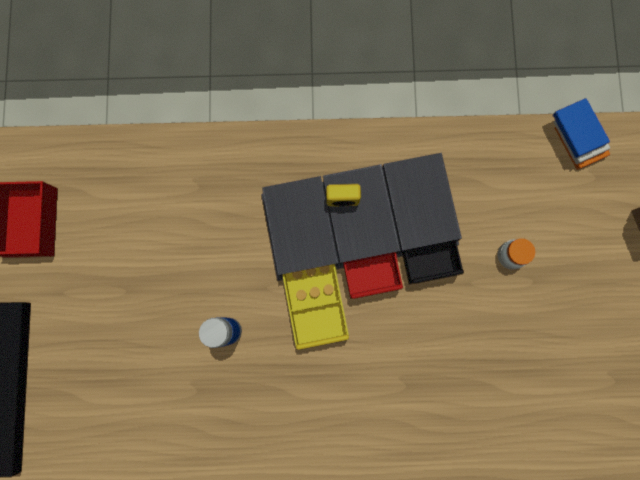

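View pics/scene0.png

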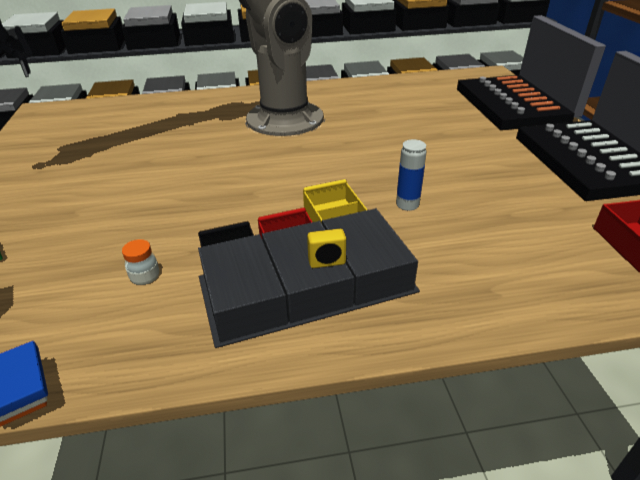

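Top view: yellow lip runs about (296,348)–(346,342), red about (348,297)–(401,291), black about (409,282)–(462,275). The can is at (220,332), the jar at (518,252). I'll enlarge this for precision.

```bash
python3 - <<'E'
import cv2
a=cv2.imread("pics/top0.png")[230:360,270:470]
cv2.imwrite("pics/crop0.png",cv2.resize(a,None,fx=4,fy=4,interpolation=cv2.INTER_CUBIC))
E
```

```text
(no output)
```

View pics/crop0.png

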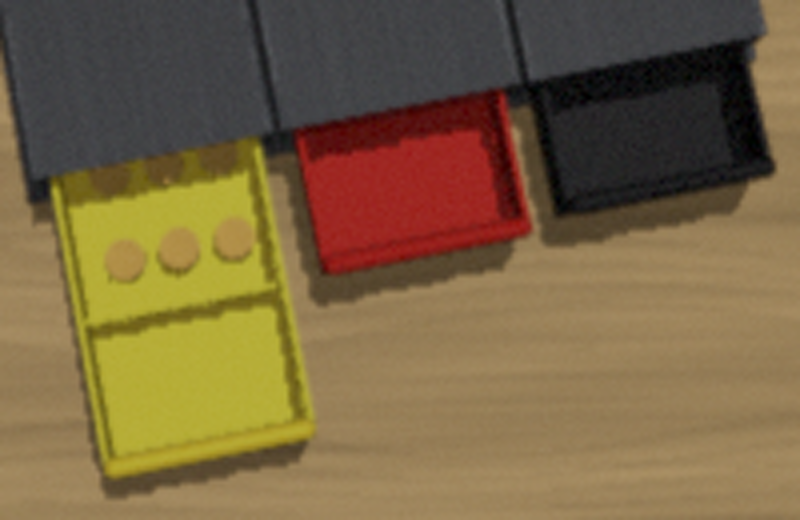

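The crop shows bead centre lines: yellow (106,468)–(314,429), red (324,267)–(530,230), black (560,208)–(773,171). The housing's top front edge runs from (32,178) to (765,38).

```bash
cat >h.py <<'E'
import numpy as np
from bench import r, eyes
I=eyes.camera_info("top");K=I["mtx"];T=I["extrinsics"]
def top(u,v,z):
    d=T[:3,:3]@np.linalg.solve(K,[u,v,1]);return T[:3,3]+d*(z-T[2,3])/d[2]
def crop(u,v,z): return top(270+(u+.5)/4-.5,230+(v+.5)/4-.5,z)
E
python3 - <<'E'
from h import *
P={}
for n,a,b,z in (("y",(106,468),(314,429),.062),("r",(324,267),(530,230),.062),("k",(560,208),(773,171),.062),("bay",(32,178),(765,38),.074)):
    A,B=crop(*a,z),crop(*b,z);d=A-B;P[n]=(A+B)/2
    print(n,A.round(4),B.round(4),P[n].round(4),"len",np.linalg.norm(d).round(4),"yaw",np.degrees(np.arctan2(-d[0],d[1])).round(2))
d=crop(32,178,.074)-crop(765,38,.074);d/=np.linalg.norm(d)
ax=np.array([d[1],-d[0],0])  # into rack
for n in "yrk": print(n,"out",((P["bay"]-P[n])@ax).round(4)-.06,"lat",((P[n]-P["bay"])@d).round(4))
print(ax,d)
o=r.get_obs();from scipy.spatial.transform import Rotation as R
print(R.from_rotvec(o["orientation"]).as_matrix().round(3), top(235,332,.1),top(518,252,.07),eyes.camera_info("wrist")["tool_from_camera"].round(3))
E
```

```text
y [0.4843 0.0848 0.062 ] [ 0.4997 -0.0113  0.062 ] [0.492  0.0368 0.062 ] len 0.0973 yaw 9.13
r [ 0.5739 -0.018   0.062 ] [ 0.5888 -0.1146  0.062 ] [ 0.5813 -0.0663  0.062 ] len 0.0977 yaw 8.78
k [ 0.5987 -0.129   0.062 ] [ 0.6137 -0.2295  0.062 ] [ 0.6062 -0.1793  0.062 ] len 0.1016 yaw 8.47
bay [0.6176 0.1165 0.074 ] [ 0.675  -0.2265  0.074 ] [ 0.6463 -0.055   0.074 ] len 0.3478 yaw 9.5
y out 0.07700000000000001 lat 0.116
r out 0.0059000000000000025 lat -0.0004
k out 0.0 lat -0.1159
[0.98629085 0.16501621 0.        ] [-0.16501621  0.98629085  0.        ]
[[ 0.953  0.304 -0.001]
 [ 0.304 -0.953  0.002]
 [-0.    -0.002 -1.   ]] [0.51419609 0.19077324 0.1       ] [ 0.64871757 -0.33270992  0.07      ] [[ 0.001 -0.953 -0.304  0.078]
 [ 1.     0.001  0.001 -0.001]
 [-0.    -0.304  0.953 -0.129]
 [ 0.     0.     0.     1.   ]]
```

Measurements agree with the given sizes: rack yaw is about 9.3°, yellow is about 0.077 out, red about 0.006, black 0. I'll shut the jaws and move in.

Request:
{"method": "step_arm", "body": {
  "rows": [
    [0.458,0.655,0,0,0,-0.047],
    [0.458,0.655,0,0,0,-0.047],
    [0.458,0.655,0,0,0,-0.047],
    [0.458,0.655,0,0,0,-0.047],
    [0.458,0.655,0,0,0,-0.047]
  ],
  "jaw": 1
}}

```text
clock: 0.52
tcp_pos: [0.3251, -0.4704, 0.245]
orientation: [-3.131, -0.252, 0.001]
contact_force: [1.1, 0.1, 0.1]
grip_width: 0.0253
gripper_force: 0.0
```

Request:
{"method": "step_arm", "body": {
  "rows": [
    [0.25,0.36,0,0,0,0],
    [0.25,0.36,0,0,0,0],
    [0.25,0.36,0,0,0,0],
    [0.25,0.36,0,0,0,0],
    [0.25,0.36,0,0,0,0]
  ]
}}

```text
clock: 0.93
tcp_pos: [0.4439, -0.2993, 0.2452]
orientation: [-3.131, -0.253, 0.0]
contact_force: [1.1, -0.5, -0.0]
grip_width: -0.0002
gripper_force: 0.0
```

Request:
{"method": "step_arm", "body": {
  "rows": [
    [0,0.467,-0.05,0,0,0],
    [0,0.467,-0.05,0,0,0],
    [0,0.467,-0.05,0,0,0],
    [0,0.467,-0.05,0,0,0],
    [0,0.467,-0.05,0,0,0]
  ]
}}

```text
clock: 1.35
tcp_pos: [0.4427, -0.0922, 0.2228]
orientation: [3.131, 0.252, -0.0]
contact_force: [1.0, -0.8, 0.1]
grip_width: -0.0
gripper_force: 0.0
```

Request:
{"method": "step_arm", "body": {
  "rows": [
    [0.013,0.204,-0.05,0,0,0],
    [0.013,0.204,-0.05,0,0,0],
    [0.013,0.204,-0.05,0,0,0],
    [0.013,0.204,-0.05,0,0,0],
    [0.013,0.204,-0.05,0,0,0]
  ]
}}

```text
clock: 1.77
tcp_pos: [0.4505, 0.0309, 0.1925]
orientation: [-3.13, -0.262, 0.002]
contact_force: [1.4, -0.9, 0.7]
grip_width: 0.0001
gripper_force: 0.0
```

```bash
python3 - <<'E'
from h import *
import cv2
o=r.get_obs();f=eyes.grab_frame("wrist");print(o['tcp_pos'],o['contact_force'])
cv2.imwrite("pics/w1.png",f[:,:,::-1])
E
```

```text
[0.45054719 0.03086674 0.19251008] [ 1.42946724 -0.90928278  0.70623906]
```

View pics/w1.png

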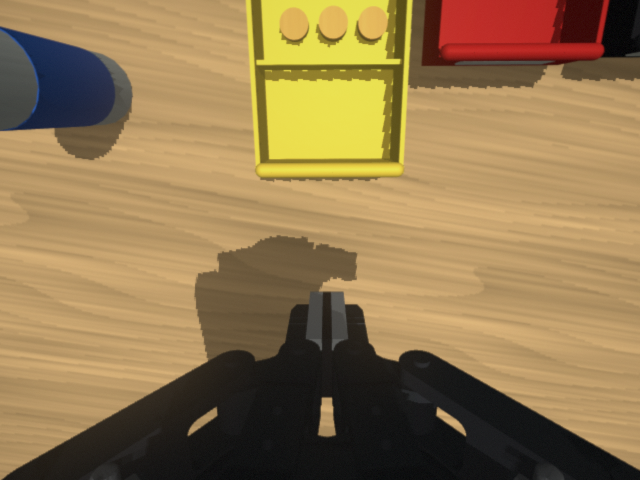

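Wrist view: the yellow lip spans (258..402,170), centred near column 330 with the fingers at 327, and parallel to them. Descending in front of it.

Request:
{"method": "step_arm", "body": {
  "rows": [
    [0,0,-0.06,0,0,0],
    [0,0,-0.12,0,0,0],
    [0,0,-0.18,0,0,0],
    [0,0,-0.23,0,0,0],
    [0,0,-0.244,0,0,0]
  ]
}}

```text
clock: 2.23
tcp_pos: [0.4486, 0.0259, 0.0433]
orientation: [3.131, 0.248, -0.01]
contact_force: [-0.9, 0.2, 0.2]
grip_width: -0.0001
gripper_force: 0.0
```

Request:
{"method": "step_arm", "body": {
  "rows": [
    [0.005,0.001,0,0,0,0],
    [0.012,0.002,0,0,0,0],
    [0.02,0.003,0,0,0,0],
    [0.027,0.004,0,0,0,0],
    [0.033,0.005,0,0,0,0]
  ]
}}

```text
clock: 2.65
tcp_pos: [0.473, 0.0314, 0.0483]
orientation: [-3.131, -0.252, -0.006]
contact_force: [1.0, 0.1, 0.1]
grip_width: -0.0001
gripper_force: 0.0
```

Request:
{"method": "step_arm", "body": {
  "rows": [
    [0.005,0.001,0,0,0,0],
    [0.01,0.002,0,0,0,0],
    [0.016,0.003,0,0,0,0],
    [0.023,0.004,0,0,0,0],
    [0.03,0.005,0,0,0,0]
  ]
}}

```text
clock: 3.07
tcp_pos: [0.4888, 0.0344, 0.0466]
orientation: [3.131, 0.253, -0.002]
contact_force: [-2.2, 0.4, 2.2]
grip_width: 0.0003
gripper_force: 1.2
```

Request:
{"method": "step_arm", "body": {
  "rows": [
    [0.007,0.001,0,0,0,0],
    [0.014,0.002,0,0,0,0],
    [0.021,0.003,0,0,0,0],
    [0.028,0.004,0,0,0,0],
    [0.035,0.006,0,0,0,0]
  ]
}}

```text
clock: 3.48
tcp_pos: [0.5102, 0.0379, 0.0466]
orientation: [3.131, 0.253, -0.001]
contact_force: [-1.5, -0.3, -0.4]
grip_width: 0.0002
gripper_force: 1.2
```

Request:
{"method": "step_arm", "body": {
  "rows": [
    [0.007,0.001,0,0,0,0],
    [0.014,0.002,0,0,0,0],
    [0.021,0.003,0,0,0,0],
    [0.028,0.004,0,0,0,0],
    [0.035,0.006,0,0,0,0]
  ]
}}

```text
clock: 3.9
tcp_pos: [0.5313, 0.0414, 0.0466]
orientation: [3.131, 0.253, -0.0]
contact_force: [-2.2, 0.5, -0.4]
grip_width: -0.0002
gripper_force: 1.2
```

Request:
{"method": "step_arm", "body": {
  "rows": [
    [0.005,0.001,0,0,0,0],
    [0.01,0.002,0,0,0,0],
    [0.014,0.002,0,0,0,0],
    [0.018,0.003,0,0,0,0],
    [0.022,0.004,0,0,0,0]
  ]
}}

```text
clock: 4.32
tcp_pos: [0.5443, 0.0436, 0.0467]
orientation: [3.131, 0.252, -0.0]
contact_force: [-1.5, -0.6, -0.8]
grip_width: -0.0003
gripper_force: 1.1
```

Request:
{"method": "step_arm", "body": {
  "rows": [
    [0.002,0,0,0,0,0],
    [0.004,0.001,0,0,0,0],
    [0.006,0.001,0,0,0,0],
    [0.008,0.001,0,0,0,0],
    [0.01,0.002,0,0,0,0]
  ]
}}

```text
clock: 4.73
tcp_pos: [0.5502, 0.0448, 0.0467]
orientation: [3.131, 0.252, -0.0]
contact_force: [-1.7, -1.7, -0.8]
grip_width: -0.0005
gripper_force: 1.1
```

Request:
{"method": "step_arm", "body": {
  "rows": [
    [0.0015,0,0,0,0,0],
    [0.003,0.0005,0,0,0,0],
    [0.0045,0.001,0,0,0,0],
    [0.006,0.001,0,0,0,0],
    [0.006,0.001,0,0,0,0]
  ]
}}

```text
clock: 5.15
tcp_pos: [0.5519, 0.0451, 0.0465]
orientation: [3.13, 0.252, -0.006]
contact_force: [-8.2, -2.5, 5.5]
grip_width: -0.0001
gripper_force: 4.0
```

Request:
{"method": "step_arm", "body": {
  "rows": [
    [0.001,0,0,0,0,0],
    [0.002,0,0,0,0,0],
    [0.002,0,0,0,0,0]
  ]
}}

```text
clock: 5.4
tcp_pos: [0.552, 0.0451, 0.0465]
orientation: [3.13, 0.253, -0.01]
contact_force: [-10.7, -2.4, 8.9]
grip_width: 0.0002
gripper_force: 5.7
```

Hard stop reached: the force rises with no motion. Backing off and rising.

Request:
{"method": "step_arm", "body": {
  "rows": [
    [-0.015,-0.002,0,0,0,0],
    [-0.05,-0.008,0,0,0,0],
    [-0.082,-0.014,0,0,0,0],
    [-0.082,-0.014,0.06,0,0,0],
    [-0.082,-0.014,0.12,0,0,0]
  ]
}}

```text
clock: 5.82
tcp_pos: [0.5036, 0.0373, 0.1182]
orientation: [-3.131, -0.254, 0.006]
contact_force: [2.6, 0.2, 1.3]
grip_width: 0.0001
gripper_force: 0.0
```

Request:
{"method": "step_arm", "body": {
  "rows": [
    [0,0,0.06,0,0,0],
    [0,0,0.09,0,0,0],
    [0,-0.07,0.1,0,0,0],
    [0,-0.14,0.1,0,0,0],
    [0,-0.14,0.1,0,0,0]
  ]
}}

```text
clock: 6.23
tcp_pos: [0.5066, -0.0551, 0.1799]
orientation: [3.128, 0.238, 0.006]
contact_force: [-0.7, -1.2, 0.2]
grip_width: 0.0
gripper_force: 0.0
```

```bash
python3 - <<'E'
from h import *
import cv2
o=r.get_obs();f=eyes.grab_frame("wrist");print(o['clock'],o['tcp_pos'],o['orientation'],o['contact_force'])
cv2.imwrite("pics/w2.png",f[:,:,::-1])
E
```

```text
6.2333 [ 0.50662454 -0.05507474  0.1799421 ] [3.12800978 0.23766418 0.0055489 ] [-0.72499268 -1.16425678  0.22613699]
```

View pics/w2.png

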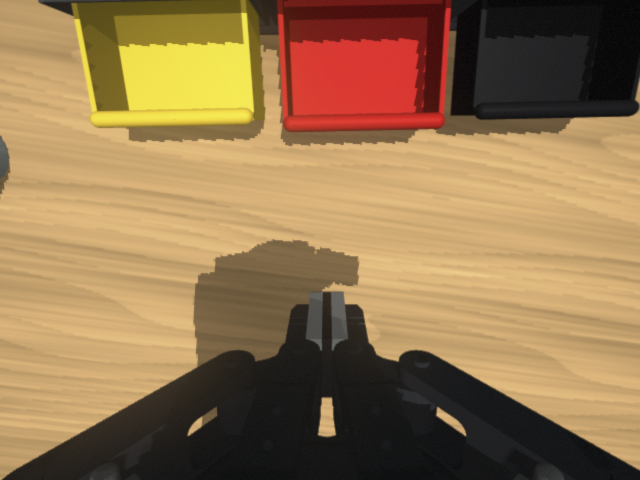

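Yellow lip (173,117) and black lip (556,109) now lie level, so yellow is home. Red lip (365,122) stands about 6 mm out, as measured. Moving above red's pocket.

Request:
{"method": "step_arm", "body": {
  "rows": [
    [0.06,-0.004,0,0,0,0],
    [0.12,-0.008,0,0,0,0],
    [0.171,-0.011,0,0,0,0],
    [0.171,-0.011,0,0,0,0],
    [0.171,-0.011,0,0,0,0]
  ]
}}

```text
clock: 6.7
tcp_pos: [0.61, -0.0519, 0.1784]
orientation: [-3.13, -0.254, -0.003]
contact_force: [-1.2, -0.0, -0.9]
grip_width: -0.0002
gripper_force: 0.0
```

Request:
{"method": "step_arm", "body": {
  "rows": [
    [0,-0.015,-0.03,0,0,0],
    [0,-0.015,-0.07,0,0,0],
    [0,-0.015,-0.11,0,0,0],
    [0,-0.015,-0.13,0,0,0],
    [0,-0.015,-0.13,0,0,0]
  ]
}}

```text
clock: 7.12
tcp_pos: [0.6056, -0.0616, 0.098]
orientation: [-3.13, -0.254, 0.008]
contact_force: [0.1, 0.3, -0.7]
grip_width: 0.0001
gripper_force: 0.0
```

```bash
python3 - <<'E'
from h import *
import cv2
o=r.get_obs();f=eyes.grab_frame("top");print(o['clock'],o['tcp_pos'],o['contact_force'])
a=f[200:330,270:470,::-1]
cv2.imwrite("pics/t2.png",cv2.resize(a,None,fx=4,fy=4,interpolation=cv2.INTER_CUBIC))
E
```

```text
7.1167 [ 0.6056331  -0.06155817  0.09801346] [ 0.05460895  0.26065489 -0.67258481]
```

View pics/t2.png

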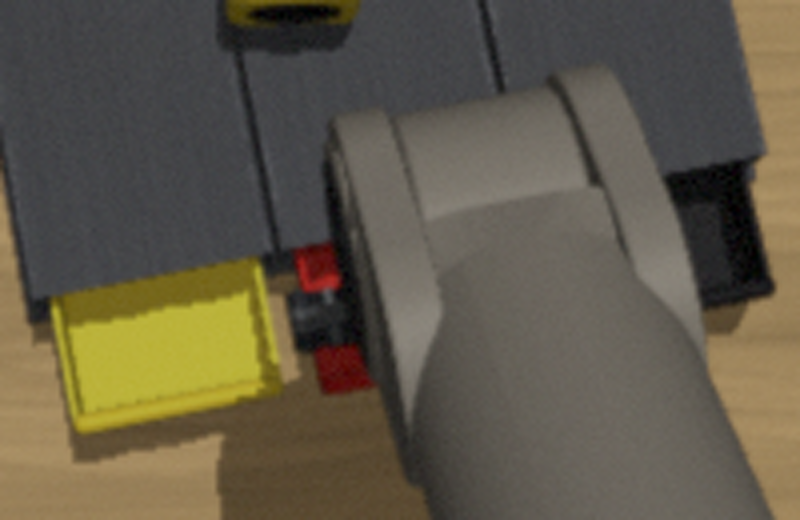

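The tool is over the red pocket, yellow is home (lip (80,427)–(280,388)), and clearance is good. Descending into the pocket.

Request:
{"method": "step_arm", "body": {
  "rows": [
    [0.003,0,-0.025,0,0,0],
    [0.003,0,-0.05,0,0,0],
    [0.003,0,-0.07,0,0,0],
    [0.003,0,-0.085,0,0,0],
    [0.003,0,-0.09,0,0,0]
  ]
}}

```text
clock: 7.58
tcp_pos: [0.6098, -0.0621, 0.0461]
orientation: [-3.131, -0.253, 0.001]
contact_force: [-0.3, -0.2, -0.1]
grip_width: -0.0
gripper_force: 0.0
```

Request:
{"method": "step_arm", "body": {
  "rows": [
    [-0.006,-0.001,0,0,0,0],
    [-0.012,-0.002,0,0,0,0],
    [-0.017,-0.003,0,0,0,0],
    [-0.022,-0.0035,0,0,0,0],
    [-0.028,-0.0045,0,0,0,0]
  ]
}}

```text
clock: 8.0
tcp_pos: [0.5942, -0.0651, 0.0475]
orientation: [3.131, 0.253, 0.004]
contact_force: [3.0, -0.7, -0.3]
grip_width: -0.0002
gripper_force: 1.2
```

Request:
{"method": "step_arm", "body": {
  "rows": [
    [-0.007,-0.001,0,0,0,0],
    [-0.014,-0.002,0,0,0,0],
    [-0.022,-0.0035,0,0,0,0],
    [-0.03,-0.005,0,0,0,0],
    [-0.038,-0.006,0,0,0,0]
  ]
}}

```text
clock: 8.42
tcp_pos: [0.5704, -0.0688, 0.047]
orientation: [3.131, 0.253, 0.001]
contact_force: [2.3, -0.6, 1.8]
grip_width: 0.0001
gripper_force: 1.2
```

Request:
{"method": "step_arm", "body": {
  "rows": [
    [-0.008,-0.001,0,0,0,0],
    [-0.016,-0.0025,0,0,0,0],
    [-0.024,-0.004,0,0,0,0],
    [-0.032,-0.005,0,0,0,0],
    [-0.04,-0.0065,0,0,0,0]
  ]
}}

```text
clock: 8.83
tcp_pos: [0.5461, -0.0725, 0.0467]
orientation: [3.131, 0.253, -0.0]
contact_force: [1.7, -1.6, 1.6]
grip_width: -0.0002
gripper_force: 1.2
```

Request:
{"method": "step_arm", "body": {
  "rows": [
    [-0.008,-0.001,0,0,0,0],
    [-0.016,-0.0025,0,0,0,0],
    [-0.024,-0.004,0,0,0,0],
    [-0.032,-0.005,0,0,0,0],
    [-0.04,-0.0065,0,0,0,0]
  ]
}}

```text
clock: 9.25
tcp_pos: [0.522, -0.0765, 0.0467]
orientation: [3.131, 0.253, -0.0]
contact_force: [2.6, -1.0, 0.7]
grip_width: -0.0001
gripper_force: 1.2
```

Request:
{"method": "step_arm", "body": {
  "rows": [
    [-0.007,-0.001,0,0,0,0],
    [-0.014,-0.0025,0,0,0,0],
    [-0.02,-0.003,0,0,0,0],
    [-0.026,-0.004,0,0,0,0],
    [-0.031,-0.005,0,0,0,0]
  ]
}}

```text
clock: 9.67
tcp_pos: [0.5035, -0.0794, 0.0467]
orientation: [-3.131, -0.253, 0.0]
contact_force: [2.8, -1.1, 0.9]
grip_width: 0.0003
gripper_force: 1.1
```

Request:
{"method": "step_arm", "body": {
  "rows": [
    [-0.003,-0.0005,0,0,0,0],
    [-0.005,-0.001,0,0,0,0],
    [-0.007,-0.001,0,0,0,0],
    [-0.009,-0.0015,0,0,0,0],
    [-0.011,-0.002,0,0,0,0]
  ]
}}

```text
clock: 10.08
tcp_pos: [0.4974, -0.0804, 0.0467]
orientation: [-3.131, -0.253, -0.0]
contact_force: [1.6, 0.5, -0.6]
grip_width: -0.0003
gripper_force: 1.1
```

Request:
{"method": "step_arm", "body": {
  "rows": [
    [-0.002,0,0,0,0,0],
    [-0.004,-0.0005,0,0,0,0],
    [-0.006,-0.001,0,0,0,0],
    [-0.007,-0.001,0,0,0,0],
    [-0.007,-0.001,0,0,0,0]
  ]
}}

```text
clock: 10.5
tcp_pos: [0.4943, -0.0809, 0.0469]
orientation: [-3.131, -0.253, -0.004]
contact_force: [5.7, 0.8, -3.1]
grip_width: 0.0002
gripper_force: 2.7
```

Request:
{"method": "step_arm", "body": {
  "rows": [
    [-0.0015,0,0,0,0,0],
    [-0.003,-0.0005,0,0,0,0],
    [-0.003,-0.0005,0,0,0,0],
    [-0.003,-0.0005,0,0,0,0]
  ]
}}

```text
clock: 10.83
tcp_pos: [0.4942, -0.0809, 0.0471]
orientation: [-3.131, -0.254, -0.009]
contact_force: [9.2, -0.5, -6.2]
grip_width: 0.0001
gripper_force: 4.6
```

Outer stop reached, where predicted (0.494). Easing off inside the pocket, then going straight up.

Request:
{"method": "step_arm", "body": {
  "rows": [
    [0.012,0.002,0,0,0,0],
    [0.025,0.004,0,0,0,0],
    [0.028,0.0045,0,0,0,0],
    [0.028,0.0045,0,0,0,0],
    [0.028,0.0045,0.02,0,0,0]
  ]
}}

```text
clock: 11.25
tcp_pos: [0.5061, -0.0786, 0.0572]
orientation: [-3.131, -0.253, 0.008]
contact_force: [-0.9, 0.6, 0.9]
grip_width: 0.0003
gripper_force: 0.0
```

Request:
{"method": "step_arm", "body": {
  "rows": [
    [0,0,0.05,0,0,0],
    [0,0,0.1,0,0,0],
    [0,0,0.16,0,0,0],
    [0,0,0.22,0,0,0],
    [0,0,0.28,0,0,0]
  ]
}}

```text
clock: 11.67
tcp_pos: [0.5069, -0.0787, 0.2291]
orientation: [-3.131, -0.253, 0.001]
contact_force: [1.0, -0.2, -0.8]
grip_width: -0.0001
gripper_force: 0.0
```

Request:
{"method": "step_arm", "body": {
  "rows": [
    [0,-0.06,0.02,0,0,0],
    [0,-0.12,0.02,0,0,0],
    [0,-0.18,0.02,0,0,0],
    [0,-0.24,0.02,0,0,0],
    [0,-0.3,0.02,0,0,0]
  ]
}}

```text
clock: 12.08
tcp_pos: [0.5071, -0.2602, 0.2398]
orientation: [3.131, 0.253, -0.0]
contact_force: [-0.1, 0.5, 0.4]
grip_width: 0.0003
gripper_force: 0.0
```

Request:
{"method": "step_arm", "body": {
  "rows": [
    [0,-0.06,0,0,0,0],
    [0,-0.12,0,0,0,0],
    [0,-0.18,0,0,0,0],
    [0,-0.18,0,0,0,0],
    [0,-0.18,0,0,0,0]
  ]
}}

```text
clock: 12.5
tcp_pos: [0.5064, -0.3692, 0.2389]
orientation: [-3.132, -0.245, 0.002]
contact_force: [-0.3, 1.0, -0.7]
grip_width: 0.0003
gripper_force: 0.0
```

```bash
python3 - <<'E'
from h import *
import cv2
f=eyes.grab_frame("top");o=r.get_obs();print(o['clock'],o['tcp_pos'],o['contact_force'])
a=f[230:360,270:470,::-1]
cv2.imwrite("pics/t3.png",cv2.resize(a,None,fx=4,fy=4,interpolation=cv2.INTER_CUBIC))
E
```

```text
12.55 [ 0.50731843 -0.36682472  0.23892973] [-0.25445746  0.79845141 -0.45968345]
```

View pics/t3.png

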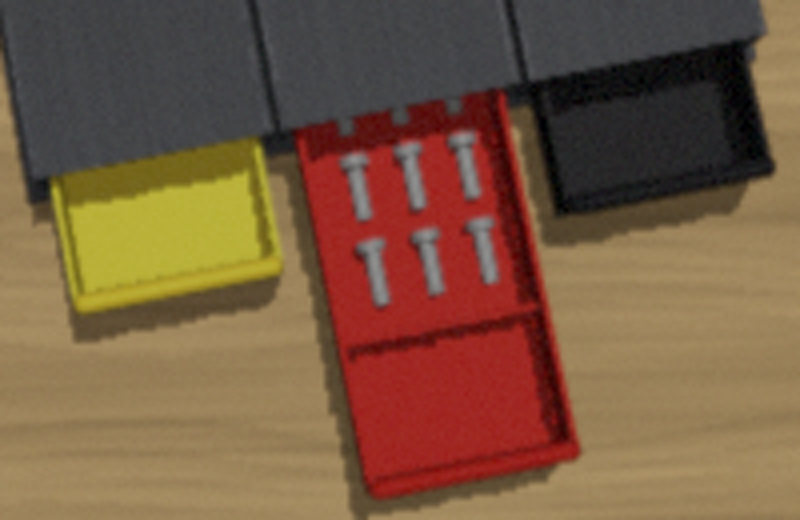

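Yellow lip is now at (80,305)–(280,267), red lip at (375,490)–(578,451), and black is unmoved at (560,208)–(773,171). I'll check these by numbers and hand in if they are good.

```bash
python3 - <<'E'
from h import *
bay=np.array([.6463,-.055,.074]);ax=np.array([.987,.161,0])
out=[]
for a,b in (((80,304),(280,267)),((374,489),(578,451)),((560,208),(773,171))):
    p=(crop(*a,.062)+crop(*b,.062))/2;out.append((bay-p)@ax-.06)
print(np.round(out,4))
if abs(out[0])<.004 and abs(out[1]-.11)<.005: print(r.hand_in())
E
```

```text
[ 0.0016  0.1095 -0.0004]
the job is handed in; nothing more can be done
None
```

The yellow tray was pushed fully home first, then the red tray was hooked out to its stop, and the job is handed in; camera readings were yellow 0.002 m, red 0.110 m and black 0.000 m out, with the arm clear.

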